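Release the latched key on the leak-test station

TASK

One of the four identical keys on the leak-test station has been left latched down: tap the keys lightly with a fingertip to find it (the keys that are up must not be pushed in past half their travel, or they would latch too). Press the latched key on down until it lets go, then lift off so that all four keys stand fully up. Leave the castings, tools, tin and plugs around it where they are.

Things in the scene. Friction and masses are not known exactly. Their poses are not given: they have to be found in the camera images.
- key_unit: Leak-test station, fixed: base plate 240 (x) x 290 (y) x 16 mm, origin under its centre on the bench, yaw within 0.3 rad. Row of four grey key modules (56 mm square, tops 66 mm above the bench) at x = -40, y = +90, +30, -30, -90 mm. At x > 12 mm: casting in a nest (radius 40 at x = +66, y = 0, top 114 mm above the bench), gauge and regulator.
- key_place_1 (a point): Place 1 of the key row (leftmost, +y end), a point fixed to the station: centre of the top face of a key that is fully up here, 84 mm above the bench. y along the row to the left, z up. Keys are alike: black square caps 32 x 32 mm, 60 mm apart, 18 mm proud of the module. It does not tell whether the key here is up or latched.
- key_place_2 (a point): Place 2 of the key row (second from the left), a point fixed to the station: centre of the top face of a key that is fully up here, 84 mm above the bench. y along the row to the left, z up. Keys are alike: black square caps 32 x 32 mm, 60 mm apart, 18 mm proud of the module. It does not tell whether the key here is up or latched.
- key_place_3 (a point): Place 3 of the key row (third from the left), a point fixed to the station: centre of the top face of a key that is fully up here, 84 mm above the bench. y along the row to the left, z up. Keys are alike: black square caps 32 x 32 mm, 60 mm apart, 18 mm proud of the module. It does not tell whether the key here is up or latched.
- key_place_4 (a point): Place 4 of the key row (rightmost, -y end), a point fixed to the station: centre of the top face of a key that is fully up here, 84 mm above the bench. y along the row to the left, z up. Keys are alike: black square caps 32 x 32 mm, 60 mm apart, 18 mm proud of the module. It does not tell whether the key here is up or latched.
- latched_key (a joint): Depth (m) of the key latched at the start; its place varies and is not told. 0 = up, 0.009 = bottom. Latched at 0.004: top 4 mm lower than the others, firm up to about 6 N. Past 0.0065 (about 10 N) the latch lets go; the key springs to 0 as the finger lifts.
- free_key_a (a joint): Depth (m) of one of the three keys not latched; its place varies and is not told. 0 = up, 0.009 = bottom, straight down on a spring: 2 N to start moving, 1.2 N more per mm.
- free_key_b (a joint): Depth (m) of one of the three keys not latched; its place varies and is not told. 0 = up, 0.009 = bottom, straight down on a spring: 2 N to start moving, 1.2 N more per mm.
- free_key_c (a joint): Depth (m) of one of the three keys not latched; its place varies and is not told. 0 = up, 0.009 = bottom, straight down on a spring: 2 N to start moving, 1.2 N more per mm.
- casting_1: Blue cast housing standing loose on the bench beside or behind the station, 80 mm diameter, 86 mm high, one side port. Origin under its centre. To be left alone.
- casting_2: Blue cast housing standing loose on the bench beside or behind the station, 80 mm diameter, 86 mm high, one side port. Origin under its centre. To be left alone.
- casting_3: Blue cast housing standing loose on the bench beside or behind the station, 80 mm diameter, 86 mm high, one side port. Origin under its centre. To be left alone.
- hex_key: Loose L-shaped hex key of 8 mm bar lying on the bench left of the station, 116 x 35 mm. Origin under the long arm. To be left alone.
- screwdriver: Loose screwdriver lying on the bench right of the station. To be left alone.
- bolt_tin: Open steel tin of bolts, 90 x 120 x 35 mm, loose on the bench behind the station, origin under its centre. To be left alone.
- plug_1: Brass plug, 26 mm diameter, 28 mm high, standing loose on the base plate between the key row and the robot; origin under its centre. To be left alone.
- plug_2: Brass plug, 26 mm diameter, 24 mm high, standing loose on the base plate between the key row and the robot; origin under its centre. To be left alone.

How it is judged:
By the outcome, as a careful person would: the job done as asked, in the order asked, and still so for the second after the job is handed in, with the robot touching nothing.
It also fails if it takes over 51 s, if anything falls off the work surface, if the arm or the gripper's body presses on something with over 40 N, if the wrist force passes 120 N, or if a joint passes its speed limit or range.

ROBOT

A 6-joint arm with a two-finger parallel gripper is mounted at the origin on the work surface. World frame = base frame: x ahead of the robot, y to its left, z up, the work surface at z = 0. Lengths are in mm, angles in degrees, forces in N, time in s.
With the tool pointing down it reaches from about 300 to 850 mm from the base axis. Payload 4.2 kg.
Tool frame: the origin (TCP) lies midway between the tips of the shut fingers; the grasp point (between the pads) lies 19 mm behind it (env.tcp_to_grasp is the distance from the TCP to the grasp point, in mm); z points along the fingers, x is the direction in which the jaws open and shut, and the axes are right-handed (so a half turn about z gives the same grasp; the last joint's range is limited). The gripper opens to 91 mm and grips with 3 to 60 N. Pads are 32 mm wide; open, the fingers measure 118 mm over their backs; the gripper's body (76 mm by 178 mm) begins 60 mm behind the grasp point.
Start: joints at [-69.5, 18.312, 89.639, -0, 72.044, -1.146], TCP at [212.108, -534.465, 213.976] pointing down, gripper open.
Joint ranges: [-177.97, 177.97], [-48.28, 115.42], [12.27, 149.76], [-77.06, 257.06], [2.81, 150.46], [-146.56, 146.56]. Speed limits (degrees/s): [147.25, 147.25, 180, 180, 180, 180].

INTERFACE

Orientations are given as [roll, pitch, yaw] about the fixed x, y, z axes, in that order (R = Rz(yaw) Ry(pitch) Rx(roll)).
In Python, from workcell import env gives the robot as it stands.
- The arm moves only by the tool drive_tool, never from a script. Its argument "motion" is a list of rows, each a list of 2 entries, a list of its own where there are three numbers: the shift along the world's x, y, z in m, then the turn, a rotation vector about the world's x, y, z in rad. In form: [[[dx, dy, dz], [wx, wy, wz]], ...]. A call has exactly 10 rows; each row shifts and turns the commanded pose from where the row before left it; what a row does not reach is not made up. A row lasts 1/12 s, in which the tool goes at most 41.7 mm and 7.16 degrees, less where a joint would pass 70% of its speed; a pose out of reach is approached as far as the arm can. A call is refused whole if a number of a shift passes 0.0417 or a number of a turn 0.125, either way. A call with a gripper value outside its range is refused whole. "claw" is the opening, from 0 (shut) to 1 (fully open), set as the call begins (left out, the last holds). The fingers move at their own pace and stop on an object; "force" is the grip in N (left out, the last holds). Time passes only in rows, so rows that do not move let the fingers close, or fill a call up. It gives the time, the measured TCP pose, the force and the opening at its end, in the units of the state.
- env.state(): the state, without advancing time (a new reading comes with each control period).
- env.grab_frame(name): name is "side" or "top"; returns the picture (384x512x3 uint8, red, green, blue); there is no depth.
- env.camera_params(name): a dict with "fov_y" (degrees; the focal length in pixels is half the picture's height over the tangent of half this angle, whatever the lens; pixels are square), "cx", "cy" (the principal point, pixels), "pose" (4x4, takes a point from camera to world coordinates). Camera axes: x right, y down, z forward; pixel columns grow to the right and rows downward; lengths in mm; the calibration is good to about 2 mm. A picture is of the moment at which its call begins. camera_params takes no time and is no camera call.
- env.job_done(): hands the job in, once; it reports no verdict.
The state is a dict: "time_s": time; "qpos": joint angles; "qvel": joint speeds; "effort": joint torques, N m; "ee_pos": TCP position; "ee_rot": TCP orientation; "force": force on the tool from outside, world axes, zero at the start; "torque": the same for the moment, N m; "gripper_width": finger opening in mm.
Only numpy, scipy, OpenCV 4.12 (cv2) and the standard library are available. Lean on these libraries where they do the work, as an engineer would, in place of code of your own. Each camera call takes 0.05 s, during which the arm holds its last target.

## Working session

There is one attempt and no reset: what is moved stays moved. The work goes in short steps, Python scripts to look and compute and a tool call to move; the robot and the scene stay as the last step left them, time stands still between calls to the robot, and variables do not carry over. Pictures are saved under pics/ and viewed, and the job is handed in when it is done.

Besides the shell and the picture viewer there is one more tool, called after ">>>" as a command line: name --argument value ..., lists and objects as JSON in quotes. drive_tool: Moves the arm, as the interface text tells. Its arguments: {"type":"object","properties":{"motion":{"type":"array","items":{"type":"array"}},"claw":{"type":"number"},"force":{"type":"number"}},"required":["motion"]}

```bash
mkdir -p pics; ls
python3 - <<'E'
from workcell import env
import cv2,numpy as np
np.set_printoptions(suppress=True,precision=4)
for n in("top","side"):
    im=env.grab_frame(n); cv2.imwrite(f"pics/{n}0.png",cv2.cvtColor(im,cv2.COLOR_RGB2BGR))
    print(n,env.camera_params(n))
print(env.state())
E
```

```text
pics
top {'fov_y': 51.53097996433982, 'cx': 249.2157953693412, 'cy': 190.297587481748, 'pose': array([[ -0.107 ,  -0.9668,   0.2319, 363.4924],
       [ -0.9943,   0.1042,  -0.0244,  43.7113],
       [ -0.0006,  -0.2332,  -0.9724, 953.0314],
       [  0.    ,   0.    ,   0.    ,   1.    ]])}
side {'fov_y': 51.33062148116722, 'cx': 255.7567296706214, 'cy': 188.44939711607077, 'pose': array([[   0.9701,   -0.1252,    0.2079,  371.0581],
       [  -0.2426,   -0.4776,    0.8444, -698.6011],
       [  -0.0064,   -0.8696,   -0.4937,  506.6037],
       [   0.    ,    0.    ,    0.    ,    1.    ]])}
{'time_s': 0.1, 'qpos': array([-69.4994,  18.3473,  89.6998,   0.0014,  72.0425,  -1.1461]), 'qvel': array([-0.0208, -0.1336, -0.1938, -0.0402, -0.0471,  0.0004]), 'effort': array([  0.0003, -41.3333, -23.2509,   0.0729,   0.0422,  -0.0001]), 'ee_pos': array([ 211.9565, -534.0266,  213.2081]), 'ee_rot': array([-179.9969,    0.0896,  -68.3538]), 'force': array([ 0.3144,  0.807 , -0.7493]), 'torque': array([ 0.0347, -0.0185, -0.0192]), 'gripper_width': 91.01208019449871}
```

View pics/top0.png

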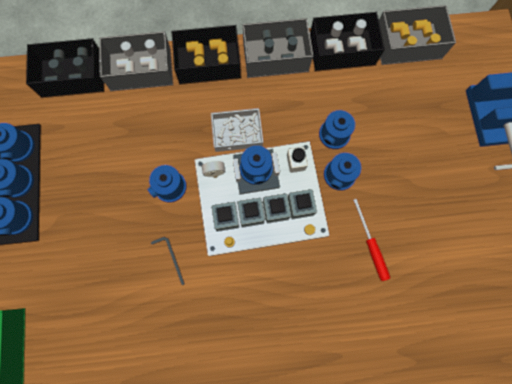

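View pics/side0.png

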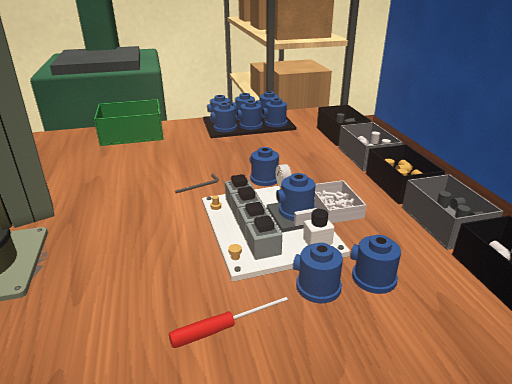

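The top view shows the white plate, with corners near (196,158), (310,143), (328,236), (208,254). The four key caps are at about (224,215), (250,210), (276,207) and (302,202). Next I'll measure these.

```bash
cat > h.py <<'E'
import numpy as np,cv2
def ray(P,u,v,z,H=384):
    f=H/2/np.tan(np.radians(P['fov_y']/2)); T=P['pose']
    d=T[:3,:3]@np.array([(u-P['cx'])/f,(v-P['cy'])/f,1]); o=T[:3,3]
    return o+d*(z-o[2])/d[2]
def proj(P,X,H=384):
    f=H/2/np.tan(np.radians(P['fov_y']/2)); T=P['pose']
    c=T[:3,:3].T@(np.array(X)-T[:3,3]); return np.array([P['cx']+f*c[0]/c[2],P['cy']+f*c[1]/c[2]])
E
python3 - <<'E'
from workcell import env
from h import *
np.set_printoptions(suppress=True,precision=1)
P=env.camera_params("top"); im=cv2.imread("pics/top0.png")
hsv=cv2.cvtColor(im,cv2.COLOR_BGR2HSV)
w=cv2.inRange(hsv,(0,0,185),(180,40,255)); w=cv2.morphologyEx(w,cv2.MORPH_OPEN,np.ones((2,2)))
roi=np.zeros_like(w); roi[138:262,185:335]=255; w&=roi
c=np.vstack(cv2.findContours(w,0,1)[0]) if 0 else max(cv2.findContours(w,0,1)[0],key=cv2.contourArea)
pts=np.array([ray(P,u,v,16)[:2] for u,v in c[:,0,:]],np.float32)
print("plate rect",cv2.minAreaRect(pts), cv2.boundingRect(c))
for thr in(35,50):
    k=(im.max(2)<thr).astype(np.uint8)*255; r=np.zeros_like(k); r[190:230,208:320]=255;k&=r
    for q in cv2.findContours(k,0,1)[0]:
        if cv2.contourArea(q)>40:
            (cx,cy),s,a=cv2.minAreaRect(q); M=cv2.moments(q);m=(M['m10']/M['m00'],M['m01']/M['m00'])
            print(thr,np.array(m),s,ray(P,*m,84))
big=cv2.resize(im[130:262,185:340],None,fx=5,fy=4.5,interpolation=cv2.INTER_CUBIC);cv2.imwrite("pics/topz.png",big)
im=cv2.imread("pics/side0.png");cv2.imwrite("pics/sidez.png",cv2.resize(im[165:285,195:355],None,fx=5,fy=5,interpolation=cv2.INTER_CUBIC))
E
```

```text
plate rect ((566.6552124023438, -6.6819610595703125), (237.73094177246094, 287.987060546875), 3.135498523712158) (196, 143, 134, 113)
50 [224.2 213.8] (13.645115852355957, 13.31631851196289) [523.5  82.8  84. ]
50 [250.6 209.7] (13.645115852355957, 13.31631851196289) [526.5  23.5  84. ]
50 [276.8 205.7] (13.1519193649292, 13.645115852355957) [529.  -35.4  84. ]
50 [303.1 201. ] (13.480716705322266, 13.31631851196289) [533.4 -95.   84. ]
```

```bash
ls pics
```

```text
side0.png
sidez.png
top0.png
topz.png
```

View pics/topz.png

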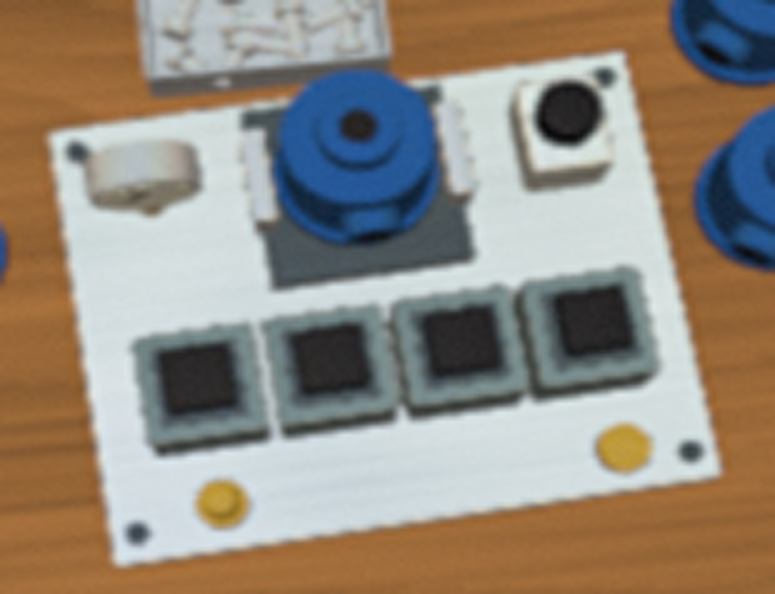

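View pics/sidez.png

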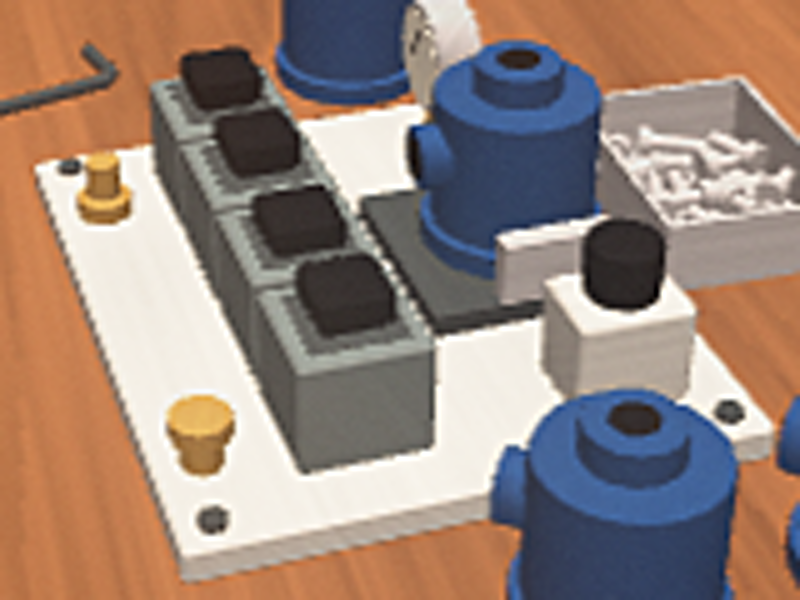

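Key caps measured 59.4 mm apart with the row at yaw 3.2°. The plate is 238 x 288 mm at 3.1°, so the measurements agree. I'll combine both to place the keys at about P1 (522.5,83), P2 (526,23), P3 (529,-37) and P4 (532.5,-97). Now I'll shut the fingers and move over place 4.

>>> drive_tool --motion '[[[0.016,0.0218,0],[0,0,0.0625]],[[0.016,0.0218,0],[0,0,0.0625]],[[0.016,0.0218,0],[0,0,0.0625]],[[0.016,0.0218,0],[0,0,0.0625]],[[0.016,0.0218,0],[0,0,0.0625]],[[0.016,0.0218,0],[0,0,0.0625]],[[0.016,0.0218,0],[0,0,0.0625]],[[0.016,0.0218,0],[0,0,0.0625]],[[0.016,0.0218,0],[0,0,0.0625]],[[0.016,0.0218,0],[0,0,0.0625]]]' --claw 0 --force 10

```text
time_s: 0.93
ee_pos: [372.5, -315.1, 213.7]
ee_rot: [-180.0, 0.0, -32.4]
force: [0.9, 0.0, 0.5]
gripper_width: 27.4
```

>>> drive_tool --motion '[[[0.016,0.0218,-0.007],[0,0,0.0625]],[[0.016,0.0218,-0.007],[0,0,0.0625]],[[0.016,0.0218,-0.007],[0,0,0.0625]],[[0.016,0.0218,-0.007],[0,0,0.0625]],[[0.016,0.0218,-0.007],[0,0,0.0625]],[[0.016,0.0218,-0.007],[0,0,0.0625]],[[0.016,0.0218,-0.007],[0,0,0.0625]],[[0.016,0.0218,-0.007],[0,0,0.0625]],[[0.016,0.0218,-0.007],[0,0,0.0625]],[[0.016,0.0218,-0.007],[0,0,0.0625]]]'

```text
time_s: 1.77
ee_pos: [532.5, -97.2, 143.3]
ee_rot: [-180.0, 0.0, 3.5]
force: [-1.4, -0.9, -0.0]
gripper_width: 0.3
```

>>> drive_tool --motion '[[[0,0,-0.007],[0,0,0]],[[0,0,-0.007],[0,0,0]],[[0,0,-0.007],[0,0,0]],[[0,0,-0.007],[0,0,0]],[[0,0,-0.007],[0,0,0]],[[0,0,-0.007],[0,0,0]],[[0,0,-0.007],[0,0,0]],[[0,0,-0.002],[0,0,0]],[[0,0,0],[0,0,0]],[[0,0,0],[0,0,0]]]'

```text
time_s: 2.6
ee_pos: [532.2, -98.6, 93.0]
ee_rot: [180.0, -0.0, 3.3]
force: [-0.4, 0.1, -0.7]
gripper_width: 0.4
```

Run:
```python
from workcell import env
import cv2,numpy as np
s=env.state();print(s['ee_pos'],s['force'])
for n in("top","side"):
    im=env.grab_frame(n); 
    cv2.imwrite(f"pics/{n}1.png",cv2.cvtColor(cv2.resize(im[120:300,170:380],None,fx=3.3,fy=3.3),cv2.COLOR_RGB2BGR))
    s=env.state();print(s['ee_pos'],s['force'])
```

```text
[532.1916459  -98.61705691  93.0269809 ] [-0.37171411  0.1203437  -0.67025203]
[532.35800607 -98.58513713  93.24374229] [0.25811613 0.34213788 0.13987183]
[532.45206417 -98.58465945  93.37708266] [-0.14551412  0.49700859 -0.11684575]
```

View pics/side1.png

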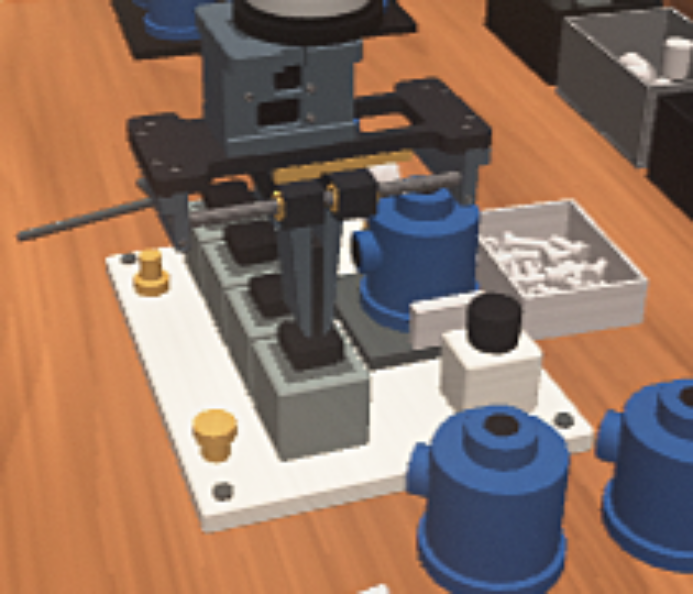

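View pics/top1.png

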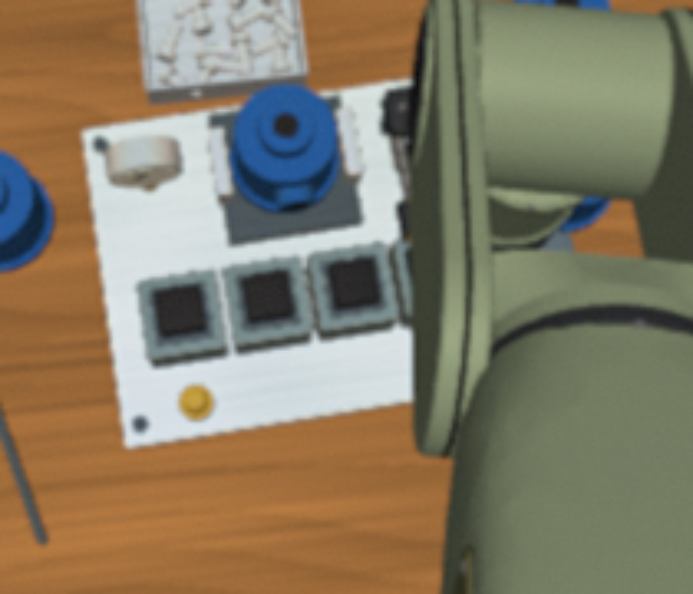

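The side view shows the fingertip centred over the rightmost key, with clearance around it. I'll tap down to z = 82, which would push an up key only 2 mm and would not touch a latched one.

>>> drive_tool --motion '[[[0,0,-0.003],[0,0,0]],[[0,0,-0.003],[0,0,0]],[[0,0,-0.002],[0,0,0]],[[0,0,-0.001],[0,0,0]],[[0,0,-0.001],[0,0,0]],[[0,0,-0.001],[0,0,0]],[[0,0,0],[0,0,0]],[[0,0,0],[0,0,0]],[[0,0,0],[0,0,0]],[[0,0,0],[0,0,0]]]'

```text
time_s: 3.53
ee_pos: [531.9, -98.4, 82.1]
ee_rot: [-180.0, 0.0, 3.3]
force: [-0.9, 0.3, 3.9]
gripper_width: 0.8
```

>>> drive_tool --motion '[[[0,0,0],[0,0,0]],[[0,0,0],[0,0,0]],[[0,0,0],[0,0,0]],[[0,0,0],[0,0,0]],[[0,0,0],[0,0,0]],[[0,0,0],[0,0,0]],[[0,0,0],[0,0,0]],[[0,0,0],[0,0,0]],[[0,0,0],[0,0,0]],[[0,0,0],[0,0,0]]]'

```text
time_s: 4.37
ee_pos: [531.9, -98.4, 81.9]
ee_rot: [-180.0, 0.0, 3.3]
force: [-3.0, 1.6, 4.2]
gripper_width: 0.9
```

Place 4 gave about 4 N at 2 mm depth, so that key is up. Moving to place 3.

>>> drive_tool --motion '[[[0,0,0.006],[0,0,0]],[[0,0,0.007],[0,0,0]],[[-0.0008,0.015,0],[0,0,0]],[[-0.0008,0.015,0],[0,0,0]],[[-0.0008,0.015,0],[0,0,0]],[[-0.0008,0.015,0],[0,0,0]],[[0,0,-0.004],[0,0,0]],[[0,0,-0.003],[0,0,0]],[[0,0,0],[0,0,0]],[[0,0,0],[0,0,0]]]'

```text
time_s: 5.2
ee_pos: [529.0, -39.2, 87.8]
ee_rot: [180.0, 0.0, 3.2]
force: [0.4, -0.1, -0.4]
gripper_width: 0.5
```

>>> drive_tool --motion '[[[0,0,-0.002],[0,0,0]],[[0,0,-0.002],[0,0,0]],[[0,0,-0.001],[0,0,0]],[[0,0,-0.001],[0,0,0]],[[0,0,0],[0,0,0]],[[0,0,0],[0,0,0]],[[0,0,0],[0,0,0]],[[0,0,0],[0,0,0]],[[0,0,0],[0,0,0]],[[0,0,0],[0,0,0]]]'

```text
time_s: 6.03
ee_pos: [528.9, -38.4, 82.0]
ee_rot: [180.0, -0.0, 3.3]
force: [-0.6, 0.3, 0.4]
gripper_width: 0.6
```

Place 3 gave no contact at z = 82, so it is probably the latched key. I'll confirm by lowering 1.5 mm more, still clear of the 80 mm latched top.

>>> drive_tool --motion '[[[0,0,-0.0005],[0,0,0]],[[0,0,-0.0005],[0,0,0]],[[0,0,-0.0005],[0,0,0]],[[0,0,0],[0,0,0]],[[0,0,0],[0,0,0]],[[0,0,0],[0,0,0]],[[0,0,0],[0,0,0]],[[0,0,0],[0,0,0]],[[0,0,0],[0,0,0]],[[0,0,0],[0,0,0]]]'

```text
time_s: 6.87
ee_pos: [528.9, -38.5, 80.5]
ee_rot: [-180.0, -0.0, 3.3]
force: [0.5, 0.0, 0.5]
gripper_width: 0.6
```

>>> drive_tool --motion '[[[0,0,-0.0005],[0,0,0]],[[0,0,-0.0005],[0,0,0]],[[0,0,0],[0,0,0]],[[0,0,0],[0,0,0]],[[0,0,0],[0,0,0]],[[0,0,0],[0,0,0]],[[0,0,0],[0,0,0]],[[0,0,0],[0,0,0]],[[0,0,0],[0,0,0]],[[0,0,0],[0,0,0]]]'

```text
time_s: 7.7
ee_pos: [529.0, -38.5, 80.1]
ee_rot: [180.0, -0.0, 3.3]
force: [-0.5, 0.5, 5.9]
gripper_width: 0.0
```

Contact is firm (5.9 N) at z = 80.1, so place 3 is the latched key. Pressing it on down.

>>> drive_tool --motion '[[[0,0,-0.0005],[0,0,0]],[[0,0,-0.0005],[0,0,0]],[[0,0,-0.0005],[0,0,0]],[[0,0,-0.0005],[0,0,0]],[[0,0,-0.0005],[0,0,0]],[[0,0,-0.0005],[0,0,0]],[[0,0,-0.0005],[0,0,0]],[[0,0,0],[0,0,0]],[[0,0,0],[0,0,0]],[[0,0,0],[0,0,0]]]'

```text
time_s: 8.53
ee_pos: [529.0, -38.5, 77.2]
ee_rot: [180.0, -0.0, 3.3]
force: [-2.4, -0.1, 10.9]
gripper_width: 0.3
```

Depth is 6.8 mm at 10.9 N, just past the release point. I'll go about 1 mm further for margin.

>>> drive_tool --motion '[[[0,0,-0.0005],[0,0,0]],[[0,0,-0.0005],[0,0,0]],[[0,0,-0.0002],[0,0,0]],[[0,0,0],[0,0,0]],[[0,0,0],[0,0,0]],[[0,0,0],[0,0,0]],[[0,0,0],[0,0,0]],[[0,0,0],[0,0,0]],[[0,0,0],[0,0,0]],[[0,0,0],[0,0,0]]]'

```text
time_s: 9.37
ee_pos: [529.0, -38.5, 76.2]
ee_rot: [180.0, -0.1, 3.3]
force: [-3.2, -0.4, 11.6]
gripper_width: 0.7
```

Depth 7.8 mm at 11.6 N matches the plain spring (2 + 1.2 × 7.8 = 11.4 N), so the latch looks free. I'll lift to z ≈ 82 and check that the key follows.

>>> drive_tool --motion '[[[0,0,0.001],[0,0,0]],[[0,0,0.001],[0,0,0]],[[0,0,0.001],[0,0,0]],[[0,0,0.001],[0,0,0]],[[0,0,0.001],[0,0,0]],[[0,0,0.001],[0,0,0]],[[0,0,0.0005],[0,0,0]],[[0,0,0],[0,0,0]],[[0,0,0],[0,0,0]],[[0,0,0],[0,0,0]]]'

```text
time_s: 10.2
ee_pos: [529.0, -38.5, 81.5]
ee_rot: [180.0, -0.0, 3.3]
force: [-1.8, 0.1, 5.1]
gripper_width: 0.3
```

5.1 N at 2.5 mm depth: the key is following the finger up its spring. Lifting off.

>>> drive_tool --motion '[[[0,0,0.003],[0,0,0]],[[0,0,0.005],[0,0,0]],[[0,0,0.01],[0,0,0]],[[0,0,0.015],[0,0,0]],[[0,0,0.015],[0,0,0]],[[0,0,0.015],[0,0,0]],[[0,0,0.015],[0,0,0]],[[0,0,0.015],[0,0,0]],[[0,0,0.015],[0,0,0]],[[0,0,0.015],[0,0,0]]]'

```text
time_s: 11.03
ee_pos: [528.8, -38.4, 205.5]
ee_rot: [180.0, -0.0, 3.3]
force: [1.0, -0.1, -0.7]
gripper_width: 0.5
```

>>> drive_tool --motion '[[[-0.014,-0.02,0],[0,0,0]],[[-0.016,-0.025,0],[0,0,0]],[[-0.016,-0.025,0],[0,0,0]],[[-0.016,-0.025,0],[0,0,0]],[[-0.016,-0.025,0],[0,0,0]],[[-0.016,-0.025,0],[0,0,0]],[[-0.016,-0.025,0],[0,0,0]],[[-0.016,-0.025,0],[0,0,0]],[[-0.016,-0.025,0],[0,0,0]],[[-0.01,-0.015,0],[0,0,0]]]'

```text
time_s: 11.87
ee_pos: [375.4, -275.4, 204.8]
ee_rot: [179.9, 0.0, 3.2]
force: [1.1, 0.3, 0.4]
gripper_width: 0.8
```

>>> drive_tool --motion '[[[-0.005,-0.02,0],[0,0,0]],[[-0.005,-0.025,0],[0,0,0]],[[-0.005,-0.025,0],[0,0,0]],[[-0.005,-0.025,0],[0,0,0]],[[-0.005,-0.025,0],[0,0,0]],[[-0.005,-0.015,0],[0,0,0]],[[0,0,0],[0,0,0]],[[0,0,0],[0,0,0]],[[0,0,0],[0,0,0]],[[0,0,0],[0,0,0]]]'

```text
time_s: 12.7
ee_pos: [347.1, -407.4, 204.4]
ee_rot: [-180.0, -0.0, 3.3]
force: [0.7, -0.0, -0.2]
gripper_width: 0.5
```

Run:
```python
from workcell import env
import cv2,numpy as np
from h import *
for n in("top","side"):
    im=env.grab_frame(n); im=cv2.cvtColor(im,cv2.COLOR_RGB2BGR); cv2.imwrite(f"pics/{n}2.png",im)
    d=cv2.absdiff(im,cv2.imread(f"pics/{n}0.png")).max(2); 
    a=cv2.imread(f"pics/{n}0.png")
    c=(slice(165,285),slice(195,355)) if n=="side" else (slice(130,262),slice(185,340))
    out=np.vstack([cv2.resize(x[c],None,fx=3.5,fy=2.25*1) if 0 else cv2.resize(x[c],None,fx=2.2,fy=2.2,interpolation=cv2.INTER_CUBIC) for x in(a,im)])
    cv2.imwrite(f"pics/{n}cmp.png",out)
    q=(d>40)[c]; print(n,"changed px",q.sum(), [ (int(s[0]+c[1].start),int(s[1]+c[0].start),int(s[2]),int(s[3]),int(s[4])) for s in cv2.connectedComponentsWithStats(q.astype(np.uint8))[2][1:] if s[4]>3])
s=env.state();print(s['time_s'],s['ee_pos'],s['force'])
```

```text
top changed px 0 []
side changed px 2900 [(195, 178, 70, 85, 2790), (262, 204, 3, 5, 6)]
12.8 [ 347.20839377 -407.54216545  204.52210823] [-0.01462729  0.7386622   0.02551443]
```

View pics/sidecmp.png

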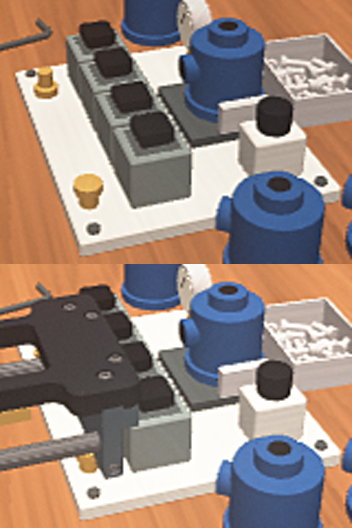

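View pics/top2.png

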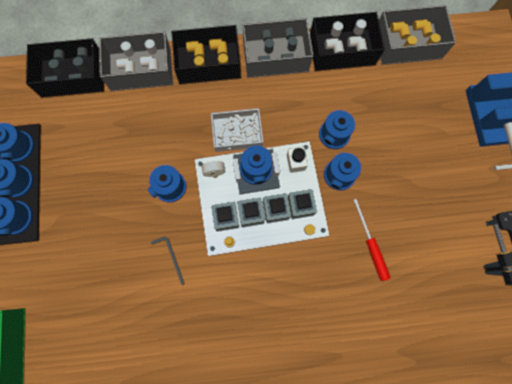

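Top view: nothing around the station has changed. In the side view the gripper still hides part of the keys, so I'll back off further to compare them.

>>> drive_tool --motion '[[[-0.01,-0.01,0],[0,0,0]],[[-0.014,-0.014,0],[0,0,-0.05]],[[-0.014,-0.014,0],[0,0,-0.1]],[[-0.014,-0.014,0],[0,0,-0.1]],[[-0.014,-0.014,0],[0,0,-0.1]],[[-0.014,-0.014,0],[0,0,-0.1]],[[-0.014,-0.014,0],[0,0,-0.1]],[[-0.014,-0.014,0],[0,0,-0.1]],[[-0.014,-0.014,0],[0,0,-0.1]],[[-0.01,-0.01,0],[0,0,-0.1]]]'

```text
time_s: 13.63
ee_pos: [214.2, -541.0, 204.4]
ee_rot: [180.0, -0.0, -45.7]
force: [0.2, 0.1, -0.4]
gripper_width: 0.4
```

>>> drive_tool --motion '[[[0,0,0],[0,0,0]],[[0,0,0],[0,0,0]],[[0,0,0],[0,0,0]],[[0,0,0],[0,0,0]],[[0,0,0],[0,0,0]],[[0,0,0],[0,0,0]],[[0,0,0],[0,0,0]],[[0,0,0],[0,0,0]],[[0,0,0],[0,0,0]],[[0,0,0],[0,0,0]]]'

```text
time_s: 14.47
ee_pos: [214.9, -540.4, 204.3]
ee_rot: [-180.0, -0.0, -45.4]
force: [-0.2, -0.7, 0.4]
gripper_width: 0.4
```

Run:
```python
from workcell import env
import cv2,numpy as np
from h import *
P=env.camera_params("side")
im=cv2.cvtColor(env.grab_frame("side"),cv2.COLOR_RGB2BGR); cv2.imwrite("pics/side3.png",im)
a=cv2.imread("pics/side0.png"); np.set_printoptions(precision=2,suppress=True)
d=cv2.absdiff(im,a).max(2); q=(d>25)
print([tuple(int(v) for v in s) for s in cv2.connectedComponentsWithStats(q.astype(np.uint8))[2][1:] if s[4]>3])
for i,(x,y) in enumerate([(522.5,83),(526,23),(529,-37),(532.5,-97)],1):
    c=proj(P,(x,y,84)); u,v=c.astype(int)
    r=[]
    for I in(a,im):
        s=I[v-11:v+15,u-9:u+10].max(2).astype(float); k=(s<60)
        r.append((int(k.sum()),round(float(np.mean(np.argwhere(k)[:,0])),2)))
    print(i,c,proj(P,(x,y,80))-c,r, int((d[v-11:v+15,u-9:u+10]>15).sum()))
print(env.state()['time_s'],env.state()['ee_pos'])
c=(slice(165,285),slice(195,355))
cv2.imwrite("pics/side3c.png",np.hstack([cv2.resize(x[c],None,fx=2.4,fy=4,interpolation=cv2.INTER_CUBIC) for x in(a,im)]))
```

```text
[(0, 14, 15, 53, 56), (14, 68, 4, 10, 10), (17, 79, 4, 10, 10), (20, 90, 4, 10, 10), (23, 101, 2, 4, 4), (26, 112, 3, 6, 6), (245, 200, 20, 9, 42), (245, 208, 20, 9, 34)]
1 [238.   177.47] [0.05 1.56] [(192, 16.34), (192, 16.34)] 0
2 [245.39 190.09] [0.04 1.63] [(273, 11.38), (289, 12.02)] 21
3 [253.47 204.31] [0.02 1.69] [(278, 12.74), (287, 11.89)] 80
4 [262.88 220.39] [-0.01  1.76] [(296, 11.54), (288, 11.82)] 18
14.5167 [ 214.92 -540.46  204.26]
```

View pics/side3c.png

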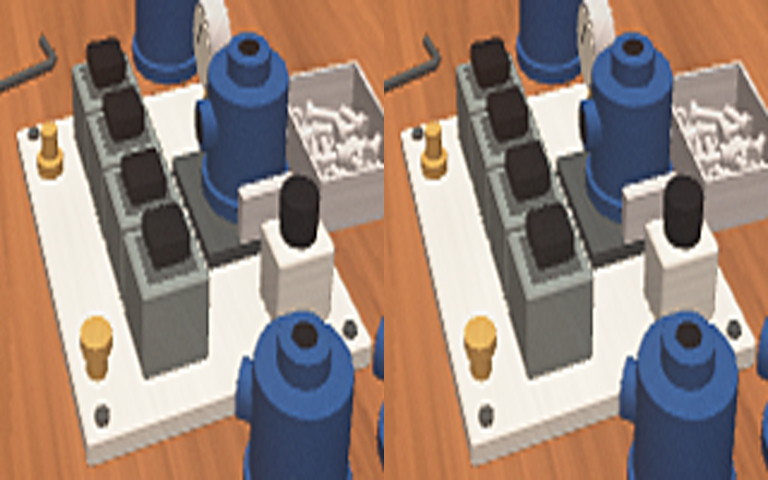

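Before and after differ only at the place 3 cap (245–265, 200–217), which now sits about 1.5 px higher, matching the expected 4 mm. Everything else on the bench is unchanged, so I'm handing in.

```bash
python3 -c "
from workcell import env
print(env.job_done())"
```

```text
the job is handed in; nothing more can be done
None
```

The latched key was at place 3 (third from the left). I pressed it until it let go, lifted off, and handed the job in at about 14.5 s of the 51 s allowed.

- **Finding it:** I tapped place 4 first and got about 4 N at 2 mm depth, so that key was up. Place 3 gave no contact at 82 mm and firm contact (5.9 N) at 80 mm, so it was the latched one. I did not tap places 1 and 2, because only one key could be latched.
- **Releasing it:** I pressed to 7.8 mm depth at 11.6 N, which matches the key's plain spring force. On the way up it followed the finger, giving 5.1 N at 2.5 mm.
- **Last checks:** Compared with the first side picture, the only change near the station is the place 3 cap, now higher by about the expected 4 mm. Places 1, 2 and 4 look unchanged. The top view shows no change around the station, and the castings, tools, tin and plugs stand where they were. The arm is clear of everything, and no check failed or disagreed.

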